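# Slide the key dish through the gap onto its pad

## Robot

A 6-joint arm with a two-finger parallel gripper is mounted at the origin on the work surface. World frame = base frame: x ahead of the robot, y to its left, z up, the work surface at z = 0. Lengths are in mm, angles in rad, forces in N, time in s.
With the tool pointing down it reaches from about 400 to 925 mm from the base axis. Payload 12.5 kg.
Tool frame: the origin (TCP) lies on the centre line of the jaws, within the pads' length; the fingertips stand 14 mm ahead of it and the grasp point (between the pads) lies 5 mm behind it; z points along the fingers, x is the direction in which the jaws open and shut, and the axes are right-handed (so a half turn about z gives the same grasp; the last joint's range is limited). The gripper opens to 95 mm and grips with 3 to 60 N. Pads are 20 mm wide; open, the fingers measure 119 mm over their backs; the gripper's body (75 mm by 180 mm) begins 59 mm behind the grasp point.
Start: joints at [1.197, 0.491, 1.559, -0, 1.092, -0.106], TCP at [165.363, 602.744, 228.661] pointing down, gripper open.
Joint ranges: [-3.1, 3.1], [-0.84, 2.19], [0.05, 2.79], [-1.13, 4.28], [0.06, 2.93], [-2.69, 2.69]. Speed limits (rad/s): [2.22, 2.22, 2.79, 3.14, 3.14, 3.14].

## Interface

Orientations are given as [roll, pitch, yaw] about the fixed x, y, z axes, in that order (R = Rz(yaw) Ry(pitch) Rx(roll)).
In Python, from cell import state, read_camera, job_done gives the robot as it stands.
- The arm moves only by the shell command python3 -m handwheel 'ROWS'. ROWS is JSON, a list of rows, each an object of numbers: "hand": the finger opening in m, from 0 to 0.0951; "x", "y", "z": the shift along the world's x, y, z in m; "spin": the turn about the world's z in units of 5 degrees (1.0 is 5 degrees). In form: [{"hand": .., "x": .., "y": .., "z": .., "spin": ..}, ...]. A call has 1 to 20 rows; each row is the pose to reach, as a shift and turn from the pose commanded when the call began; what a row does not reach only later rows make up. A row lasts 1/12 s, in which the tool goes at most 41.7 mm and 7.16 degrees, less where a joint would pass 70% of its speed; a pose out of reach is approached as far as the arm can. A call with a gripper value outside its range is refused whole. The fingers move at their own pace and stop on an object; the grip force is fixed at half the most. Time passes only in rows, so rows that repeat a pose let the fingers close. It gives the time, the measured TCP pose, the force and the opening at its end, in the units of the state.
- state(): the state, without advancing time (a new reading comes with each control period).
- read_camera(name): name is "side" or "top"; returns a dict with "img" (420x560x3 uint8, red, green, blue), "fx", "fy", "cx", "cy" (pixels), "T" (4x4, takes a point from camera to world coordinates). Camera axes: x right, y down, z forward; pixel columns grow to the right and rows downward; lengths in mm; the calibration is good to about 2 mm. A picture is of the moment at which its call begins. There is no depth.
- job_done(): hands the job in, once; it reports no verdict.
The state is a dict: "t": time; "joints": joint angles; "qvel": joint speeds; "tau": joint torques, N m; "eef_pos": TCP position; "tcp_rot": TCP orientation; "ft_force": force on the tool from outside, world axes, zero at the start; "moment": the same for the moment, N m; "opening": opening from 0.0 (shut) to 1.0 (fully open).
Only numpy, scipy, OpenCV 4.12 (cv2) and the standard library are available. Lean on these libraries where they do the work, as an engineer would, in place of code of your own. Each camera call takes 0.05 s, during which the arm holds its last target. There are 200 camera calls.

## Task

Push the smoked-glass catchall dish, with the two keys lying in it, along the stone through the narrow gap between the oak box and the stacked books, and on until it sits wholly on the round brown leather pad behind them. Only push it: never lift or tip it, do not ram it against the box or the books, keep both keys in it, and leave everything else standing on the credenza where it is.

Things in the scene. Friction and masses are not known exactly. Their poses are not given: they have to be found in the camera images.
- dish: Round near-black smoked-glass catchall dish, loose, about 0.35 kg: outer diameter 100 mm, straight vertical outer wall 24 mm high, wall 5 mm thick, inner floor 5 mm above the stone. Origin: centre of its underside; z up. It stands on the stone on the approach side of the gap (pad -x side), somewhat to one side and turned at random. It slides with ordinary friction and stops when no longer pushed.
- pad: Round brown leather pad, diameter 140 mm, lying fixed on the stone; so thin (1 mm, soft) that it makes no step or obstacle at all. Origin: its centre, on the stone. Its +x axis points level along the way through the gap, from the approach side to the pad; the gap's middle lies about 120 to 130 mm from its centre on its -x side. y is level and square to the way, z up.
- oak_box: Closed flip-top box of pale matte oak, heavy and fixed: 70 mm along its x (along the way through the gap), 120 mm along its y, 45 mm high. Its axes are parallel to the pad's. Origin: centre of its underside. It bounds the gap on one side (pad +y or -y side, either may occur) with one of its 70 mm long upright faces, 60 mm from its origin.
- books: Stack of two hardback books (dark blue below, dark green above), fixed: 70 mm along its x, 120 mm along its y, 44 mm high; axes parallel to the pad's. Origin: centre of its underside. It bounds the gap on the other side; its face is 60 mm from its origin. The gap between box and books is 108 to 112 mm wide; the two may be out of step by up to 10 mm along the way.
- key_a: Steel house key lying flat in the dish, loose: 56 mm long, 24 mm wide at the bow, 3 mm thick, 12 g. Origin: middle of its length, underside; x along the blade.
- key_b: The second steel house key in the dish, the same as the first.
- vase: White ceramic bud vase, loose bystander, 60 mm widest diameter, 120 mm tall, standing 140 to 160 mm beyond the pad's centre (pad +x side). Origin: centre of its underside.
- clip: Red plastic umbrella handle clip, loose bystander lying flat, about 90 mm long, 48 mm wide, 10 mm high. Origin: underside near its middle.
- scent: Amber glass room-scent bottle with brass cap, loose bystander, 52 mm diameter, 110 mm tall. Origin: centre of its underside.
- case: Dark spectacles case, loose bystander, 150 x 60 x 45 mm high (x, y, z). Origin: centre of its underside.
- remote: Black gate remote, loose bystander, 35 x 60 x 12 mm high. Origin: centre of its underside.

How it is judged (in metres and radians):
On the way:
1. the dish is in the gap between the oak box and the books, flat on the stone (x of dish in the frame of pad between -0.155 and -0.095 m and y of dish in the frame of pad between -0.01 and 0.01 m and height (world z) of dish below 0.006 m), for 0.05 s.
At the end, for the whole second after the job is handed in: The dish stands flat and at rest wholly on the pad (its centre within 20 mm of the pad's centre), both keys lie in it, and the vase, clip, bottle, case and remote are upright as they were, each within 15 mm of its start (horizontal distance between dish and pad below 0.02 m and height (world z) of dish below 0.004 m and angle between dish's own z axis and vertical below 0.05 rad and linear speed of dish below 0.01 m/s and horizontal distance between each of key_a, key_b and dish below 0.045 m and height (world z) of each of key_a, key_b below 0.022 m and distance of each of vase, clip, scent, case, remote from where it was at the start of the episode below 0.015 m and angle between each of vase, scent's own z axis and vertical below 0.1 rad); the robot touches nothing.
It fails at once if the dish is lifted off the stone (more than 8 mm) or tipped (more than 0.15 rad) (height (world z) of dish above 0.008 m or angle between dish's own z axis and vertical above 0.15 rad).
It fails at once if the dish is rammed or jammed against the box or the books (more than 20 N) (contact force between dish and oak_box above 20 N or contact force between dish and books above 20 N).
It fails at once if a key leaves the dish (not (horizontal distance between key_a and dish below 0.045 m) or not (height (world z) of key_a below 0.022 m) or not (horizontal distance between key_b and dish below 0.045 m) or not (height (world z) of key_b below 0.022 m)).
It fails at once if a bystander is pushed 15 mm or more, lifted or knocked over (distance of any of vase, clip, scent, case, remote from where it was at the start of the episode above 0.015 m or angle between any of vase, scent's own z axis and vertical above 0.3 rad).
It also fails if it takes over 54 s, if anything falls off the work surface, if the arm or the gripper's body presses on something with over 40 N, if the wrist force passes 120 N, or if a joint passes its speed limit or range.

## Working session

There is one attempt and no reset: what is moved stays moved. The work goes in short steps, Python scripts to look and compute and a shell command to move; the robot and the scene stay as the last step left them, time stands still between calls to the robot, and variables do not carry over. Pictures are saved under pics/ and viewed, about 8 in all and at most 12, crops included, and the job is handed in when it is done.

```bash
mkdir -p pics; ls; python3 - <<'E'
from cell import state, read_camera
import cv2,numpy as np
s=state();print({k:s[k] for k in('t','eef_pos','tcp_rot','opening','ft_force')})
for n in('top','side'):
    c=read_camera(n);cv2.imwrite(f'pics/{n}0.png',c['img'][:,:,::-1]);np.savez(f'{n}0.npz',**c)
    print(n,c['fx'],c['fy'],c['cx'],c['cy'],np.round(c['T'],3).tolist())
E
```

```text
pics
{'t': 0.0, 'eef_pos': array([165.28458564, 602.52000952, 228.07732382]), 'tcp_rot': array([-3.14147943e+00,  1.03921310e-03,  1.30295470e+00]), 'opening': 1.002158095322689, 'ft_force': array([ 1.1802387 , -0.4075529 ,  0.60617517])}
top 445.9996490437177 445.9996490437177 281.72520385939595 202.8882014678704 [[-0.011, -0.984, 0.179, 399.741], [-1.0, 0.015, 0.021, -60.901], [-0.024, -0.179, -0.984, 1141.792], [0.0, 0.0, 0.0, 1.0]]
side 466.67381727967586 466.67381727967586 284.0547474739165 209.64918319225984 [[0.872, -0.338, 0.354, 73.727], [-0.489, -0.611, 0.622, -943.803], [0.006, -0.716, -0.698, 1049.469], [0.0, 0.0, 0.0, 1.0]]
```

View pics/top0.png

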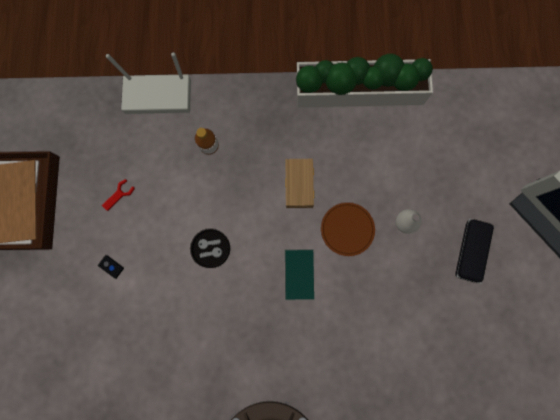

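View pics/side0.png

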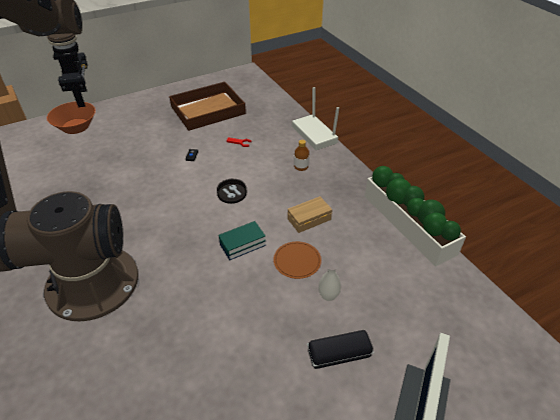

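The top view shows the dish at (210,248), the pad at (348,229), the box at (300,183), the books at (300,275), the vase at (407,221) and the scent bottle at (206,141). The way runs roughly along world -y. The side view agrees: dish (232,190), pad (297,260), box (310,213), books (243,238).

```bash
cat > h.py <<'E'
import cv2,numpy as np
def ray(c,u,v):
    T=c['T'];d=T[:3,:3]@np.array([(u-c['cx'])/c['fx'],(v-c['cy'])/c['fy'],1]);return T[:3,3],d
def plane(c,u,v,z):
    o,d=ray(c,u,v);return (o+d*(z-o[2])/d[2])
def tri(c1,p1,c2,p2):
    A=0;b=0
    for c,p in((c1,p1),(c2,p2)):
        o,d=ray(c,*p);d=d/np.linalg.norm(d);P=np.eye(3)-np.outer(d,d);A=A+P;b=b+P@o
    return np.linalg.solve(A,b)
def blob(mask,near,r=45):
    m=np.zeros_like(mask);x,y=near;m[max(0,y-r):y+r,max(0,x-r):x+r]=255
    cs,_=cv2.findContours(cv2.bitwise_and(mask,m),cv2.RETR_EXTERNAL,cv2.CHAIN_APPROX_NONE)
    return max(cs,key=cv2.contourArea)
def hsv(c): return cv2.cvtColor(c['img'],cv2.COLOR_RGB2HSV)
def circ(P):
    A=np.c_[2*P[:,:2],np.ones(len(P))];s=np.linalg.lstsq(A,(P[:,:2]**2).sum(1),rcond=None)[0]
    return s[0],s[1],np.sqrt(s[2]+s[0]**2+s[1]**2)
def onplane(c,ct,z): return np.array([plane(c,*p,z) for p in ct.reshape(-1,2)])
E
python3 - <<'E'
from h import *
T=dict(np.load('top0.npz'));S=dict(np.load('side0.npz'))
for n,c,pp in(('top',T,dict(dish=(210,248),pad=(348,229),box=(300,183),books=(300,275))),('side',S,dict(dish=(232,190),pad=(297,260),box=(310,213),books=(243,238)))):
    h=hsv(c)
    for k,p in pp.items(): print(n,k,'hsv',h[p[1],p[0]], 'bg',h[p[1]+38,p[0]-5])
    m=cv2.inRange(h,(0,150,60),(20,255,255));b=blob(m,pp['pad'],35)
    print(n,'pad',cv2.contourArea(b),np.round(circ(onplane(c,b,1)),1))
    m=cv2.inRange(h,(0,0,0),(180,255,40));b=blob(m,pp['dish'],30)
    print(n,'dish',cv2.contourArea(b),cv2.fitEllipse(b),np.round(circ(onplane(c,b,24)),1),np.round(circ(onplane(c,b,0)),1))
c=cv2.resize(T['img'][150:310,170:430],None,fx=3,fy=3,interpolation=cv2.INTER_CUBIC)
cv2.imwrite('pics/tc.png',cv2.convertScaleAbs(c[:,:,::-1],alpha=2))
c=cv2.resize(S['img'][165:305,200:370],None,fx=4,fy=4,interpolation=cv2.INTER_CUBIC)
cv2.imwrite('pics/sc.png',cv2.convertScaleAbs(c[:,:,::-1],alpha=1.6))
E
```

```text
top dish hsv [ 0 51 20] bg [  6  23 110]
top pad hsv [ 12 194  84] bg [ 3 23 99]
top box hsv [ 16 121 116] bg [  6  25 102]
top books hsv [ 83 179  50] bg [  9  25 101]
top pad 2128.0 [ 537.4 -204.6   66.8]
top dish 1129.5 ((209.9014892578125, 248.16757202148438), (37.55455017089844, 38.36029815673828), 83.29837799072266) [490.6 144.9  47.7] [492.5 149.3  48.7]
side dish hsv [24 19 66] bg [ 12  24 141]
side pad hsv [ 13 171 136] bg [  7  23 146]
side box hsv [ 18 122 174] bg [ 12 168 137]
side books hsv [ 82 139  88] bg [  9  24 136]
side pad 1287.5 [ 536.7 -206.8   66.8]
side dish 530.5 ((231.31161499023438, 190.79547119140625), (23.359464645385742, 29.022216796875), 85.53614807128906) [485.7 132.1  52.9] [495.3 157.2  54.1]
```

View pics/tc.png

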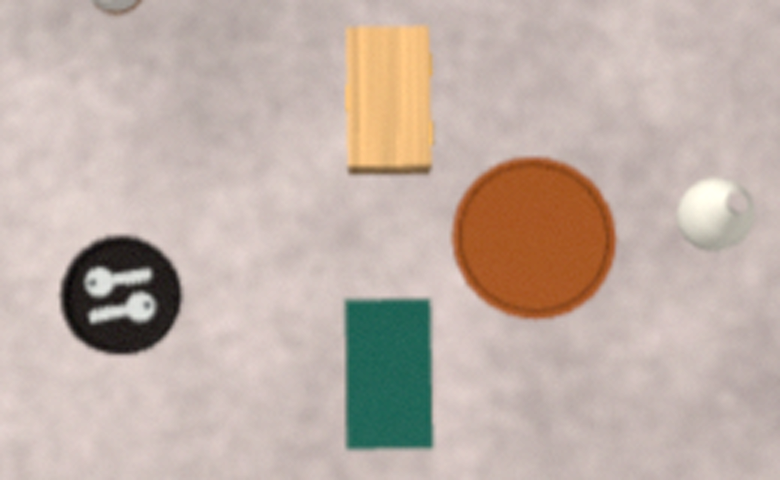

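View pics/sc.png

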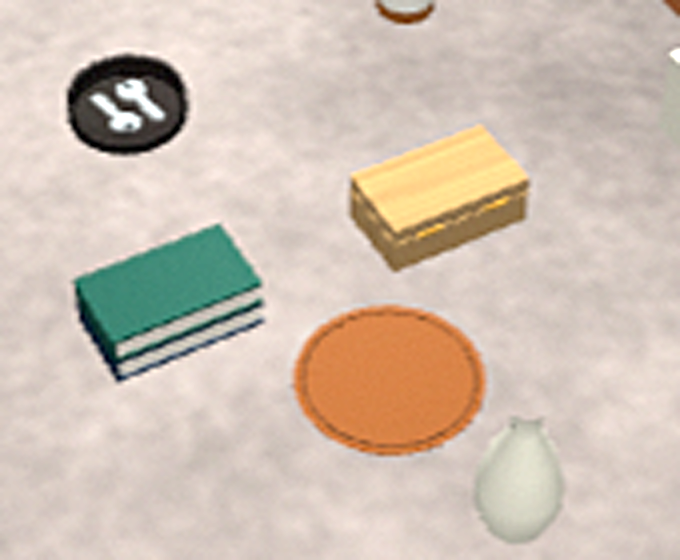

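The crops (3x and 4x) show the gap clearly. In the top crop the facing edges are at y≈167 (box) and y≈299 (books), and the corners are visible in both views, so I'll triangulate them.

```bash
python3 - <<'E'
from h import *
T=dict(np.load('top0.npz'));S=dict(np.load('side0.npz'))
t=lambda p:((p[0]+.5)/3-.5+170,(p[1]+.5)/3-.5+150)
s=lambda p:((p[0]+.5)/4-.5+200,(p[1]+.5)/4-.5+165)
for n,pr in dict(box=[((347,167),(352,181)),((347,27),(484,127)),((431,167),(395,235)),((430,27),(528,185))],
 books=[((346,448),(76,284)),((345,299),(220,226)),((433,447),(116,345)),((431,299),(262,284))],dish=[((121,295),(127.5,97))]).items():
    X=np.array([tri(T,t(a),S,s(b)) for a,b in pr]);print(n,np.round(X,1).tolist(),'mean',np.round(X.mean(0),1))
    if n!='dish':
        h={'box':45,'books':44}[n];print(' top-plane',np.round([plane(T,*t(a),h) for a,b in pr],1).tolist(),'side-plane',np.round([plane(S,*s(b),h) for a,b in pr],1).tolist())
# top minAreaRects
H=hsv(T)
for n,lo,hi,p,z in(('box',(10,80,85),(25,255,255),(300,183),45),('books',(70,100,20),(100,255,255),(300,275),44)):
    b=blob(cv2.inRange(H,lo,hi),p,32);P=onplane(T,b,z)[:,:2].astype(np.float32);print(n,cv2.minAreaRect(P),P.min(0),P.max(0))
# dish outer rim, side view: ellipse of dark outline incl. walls
H=hsv(S)
for v in(50,70,90):
  b=blob(cv2.inRange(H,(0,0,0),(180,255,v)),(232,190),22);print('side dish bbox',cv2.boundingRect(b),cv2.contourArea(b))
  b=blob(cv2.inRange(hsv(T),(0,0,0),(180,255,v)),(210,248),25);print('top',np.round(circ(onplane(T,b,24)),1))
b=blob(cv2.inRange(hsv(T),(0,0,90),(180,40,255)),(407,221),20)
print('vase bbox',cv2.boundingRect(b),cv2.contourArea(b))
E
```

```text
box [[595.4, -46.5, 35.6], [715.6, -48.1, 40.3], [593.1, -116.6, 39.9], [713.5, -118.2, 37.3]] mean [654.4 -82.4  38.3]
 top-plane [[592.8, -46.3, 45.0], [713.4, -47.8, 45.0], [591.7, -116.1, 45.0], [712.1, -118.2, 45.0]] side-plane [[591.5, -55.0, 45.0], [713.5, -52.4, 45.0], [591.1, -120.9, 45.0], [707.8, -124.4, 45.0]]
books [[364.5, -42.7, 35.9], [483.6, -43.1, 38.2], [364.8, -112.9, 38.6], [482.6, -113.6, 41.3]] mean [423.9 -78.1  38.5]
 top-plane [[364.0, -42.5, 44.0], [483.3, -43.2, 44.0], [364.1, -112.3, 44.0], [482.4, -113.5, 44.0]] side-plane [[362.9, -50.2, 44.0], [481.2, -48.2, 44.0], [364.1, -117.6, 44.0], [481.4, -115.9, 44.0]]
dish [[491.5, 145.5, 18.0]] mean [491.5 145.5  18. ]
box ((652.5397338867188, -82.57606506347656), (72.70526885986328, 119.03182220458984), 89.27122497558594) [ 592.7612  -118.58912] [712.48083  -46.089108]
books ((423.6072082519531, -78.16790008544922), (65.16241455078125, 115.20943450927734), 89.38761138916016) [ 365.68552  -110.308105] [481.21298  -44.972847]
side dish bbox (217, 179, 30, 25) 542.5
top [490.7 144.8  48.2]
side dish bbox (217, 179, 30, 25) 553.5
top [490.8 145.1  49.2]
side dish bbox (217, 179, 30, 25) 573.0
top [490.9 144.9  50.5]
vase bbox (387, 201, 40, 40) 1521.0
```

Working numbers from the top view (world, mm):

| Item | Position |
|---|---|
| Dish | (491, 145) |
| Pad | (537, -205) |
| Box face | x≈592.2 |
| Books face | x≈482.9 |
| Gap middle | x≈537.5, y≈-80 |

The way points along (-0.0115, -1). I'll set the fingers to a 60 mm opening as a two-point cradle behind the dish. That is 84 mm over the backs, so it fits the gap.

```bash
python3 -m handwheel '[{"hand":0.06,"x":0.03,"y":-0.03,"z":0,"spin":-1},{"hand":0.06,"x":0.06,"y":-0.065,"z":0,"spin":-2},{"hand":0.06,"x":0.085,"y":-0.095,"z":0,"spin":-3},{"hand":0.06,"x":0.11,"y":-0.125,"z":0,"spin":-4},{"hand":0.06,"x":0.135,"y":-0.155,"z":0,"spin":-5.5},{"hand":0.06,"x":0.16,"y":-0.185,"z":0,"spin":-7},{"hand":0.06,"x":0.185,"y":-0.215,"z":0,"spin":-8},{"hand":0.06,"x":0.21,"y":-0.245,"z":0,"spin":-9},{"hand":0.06,"x":0.235,"y":-0.275,"z":0,"spin":-10},{"hand":0.06,"x":0.26,"y":-0.305,"z":0,"spin":-11},{"hand":0.06,"x":0.28,"y":-0.33,"z":0,"spin":-12},{"hand":0.06,"x":0.3,"y":-0.355,"z":0,"spin":-13},{"hand":0.06,"x":0.315,"y":-0.37,"z":0,"spin":-14},{"hand":0.06,"x":0.3255,"y":-0.3825,"z":0,"spin":-15.06},{"hand":0.06,"x":0.3255,"y":-0.3825,"z":0,"spin":-15.06},{"hand":0.06,"x":0.3255,"y":-0.3825,"z":0,"spin":-15.06},{"hand":0.06,"x":0.3255,"y":-0.3825,"z":0,"spin":-15.06}]'
```

```text
t: 1.52
eef_pos: [490.3, 220.6, 228.5]
tcp_rot: [3.142, 0.001, -0.009]
ft_force: [0.2, -0.0, -0.5]
opening: 0.632
```

```bash
python3 -m handwheel '[{"hand":0.06,"x":0,"y":0,"z":-0.02,"spin":0},{"hand":0.06,"x":0,"y":0,"z":-0.05,"spin":0},{"hand":0.06,"x":0,"y":0,"z":-0.08,"spin":0},{"hand":0.06,"x":0,"y":0,"z":-0.11,"spin":0},{"hand":0.06,"x":0,"y":0,"z":-0.14,"spin":0},{"hand":0.06,"x":0,"y":0,"z":-0.165,"spin":0},{"hand":0.06,"x":0,"y":0,"z":-0.185,"spin":0},{"hand":0.06,"x":0,"y":0,"z":-0.197,"spin":0},{"hand":0.06,"x":0,"y":0,"z":-0.205,"spin":0},{"hand":0.06,"x":0,"y":0,"z":-0.208,"spin":0},{"hand":0.06,"x":0,"y":0,"z":-0.208,"spin":0},{"hand":0.06,"x":0,"y":0,"z":-0.208,"spin":0}]'
cat > look.py <<'E'
import sys
from h import *
from cell import read_camera,state
n=sys.argv[1];u,v,us,vs=map(int,sys.argv[2:6])
s=state();print('t',s['t'],np.round(s['eef_pos'],1),np.round(s['ft_force'],1))
T=read_camera('top');S=read_camera('side')
a=T['img'][v-50:v+50,u-60:u+60];b=S['img'][vs-50:vs+50,us-60:us+60]
f=lambda i:cv2.convertScaleAbs(cv2.resize(i,None,fx=3.3,fy=3.3,interpolation=cv2.INTER_CUBIC)[:,:,::-1],alpha=1.7)
cv2.imwrite(f'pics/{n}.png',np.hstack([f(a),f(b)]));np.savez(n+'.npz',T=T['img'],S=S['img'])
bl=blob(cv2.inRange(hsv(T),(0,0,0),(180,255,50)),(u,v),50)
print('dish top mask',np.round(circ(onplane(T,bl,24)),1))
E
python3 look.py l1 215 235 225 180
```

```text
t: 2.52
eef_pos: [491.0, 220.7, 21.3]
tcp_rot: [-3.141, -0.001, -0.01]
ft_force: [-0.3, 0.6, -0.3]
opening: 0.63
t 2.5167 [491.  220.7  21.3] [-0.3  0.6 -0.3]
dish top mask [499.5 232.1  68.2]
```

View pics/l1.png

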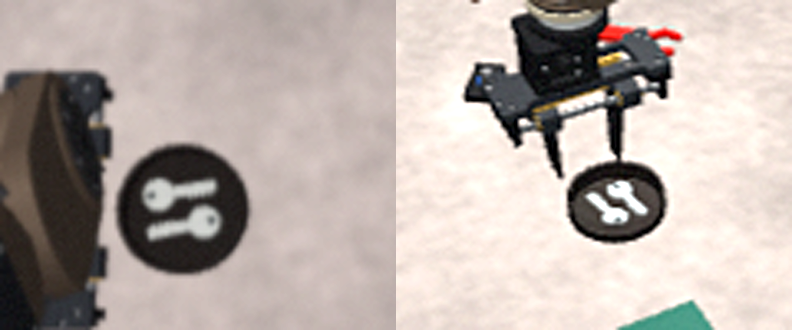

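The gripper sits centred behind the dish with the fingertips just clear of it: dish at about (185,208) in the left crop, fingers at (105,140) and (98,265). Next I make contact and start the diagonal.

```bash
python3 -m handwheel '[{"hand":0.06,"x":0,"y":-0.003,"z":0,"spin":0},{"hand":0.06,"x":0,"y":-0.007,"z":0,"spin":0},{"hand":0.06,"x":0,"y":-0.011,"z":0,"spin":0},{"hand":0.06,"x":0,"y":-0.015,"z":0,"spin":0},{"hand":0.06,"x":0,"y":-0.018,"z":0,"spin":0},{"hand":0.06,"x":0,"y":-0.020,"z":0,"spin":0},{"hand":0.06,"x":0,"y":-0.022,"z":0,"spin":0},{"hand":0.06,"x":0,"y":-0.024,"z":0,"spin":0},{"hand":0.06,"x":0,"y":-0.026,"z":0,"spin":0},{"hand":0.06,"x":0,"y":-0.028,"z":0,"spin":0},{"hand":0.06,"x":0,"y":-0.031,"z":0,"spin":0},{"hand":0.06,"x":0,"y":-0.034,"z":0,"spin":0}]'
python3 -m handwheel '[{"hand":0.06,"x":0.001,"y":-0.004,"z":0,"spin":0},{"hand":0.06,"x":0.002,"y":-0.008,"z":0,"spin":0},{"hand":0.06,"x":0.004,"y":-0.012,"z":0,"spin":0},{"hand":0.06,"x":0.006,"y":-0.016,"z":0,"spin":0},{"hand":0.06,"x":0.008,"y":-0.020,"z":0,"spin":0},{"hand":0.06,"x":0.0095,"y":-0.024,"z":0,"spin":0},{"hand":0.06,"x":0.011,"y":-0.028,"z":0,"spin":0},{"hand":0.06,"x":0.013,"y":-0.032,"z":0,"spin":0},{"hand":0.06,"x":0.015,"y":-0.036,"z":0,"spin":0},{"hand":0.06,"x":0.017,"y":-0.040,"z":0,"spin":0},{"hand":0.06,"x":0.0185,"y":-0.044,"z":0,"spin":0},{"hand":0.06,"x":0.020,"y":-0.048,"z":0,"spin":0},{"hand":0.06,"x":0.020,"y":-0.050,"z":0,"spin":0}]'
python3 look.py l2 250 240 240 185
```

```text
t: 3.62
eef_pos: [490.8, 186.1, 20.7]
tcp_rot: [-3.142, 0.0, -0.011]
ft_force: [0.6, 2.1, 0.3]
opening: 0.631
t: 4.7
eef_pos: [511.3, 135.7, 20.7]
tcp_rot: [-3.142, -0.001, -0.011]
ft_force: [0.0, 2.1, -0.4]
opening: 0.63
t 4.7 [511.3 135.7  20.7] [ 0.   2.1 -0.4]
dish top mask [499.8 118.5  73.6]
```

View pics/l2.png

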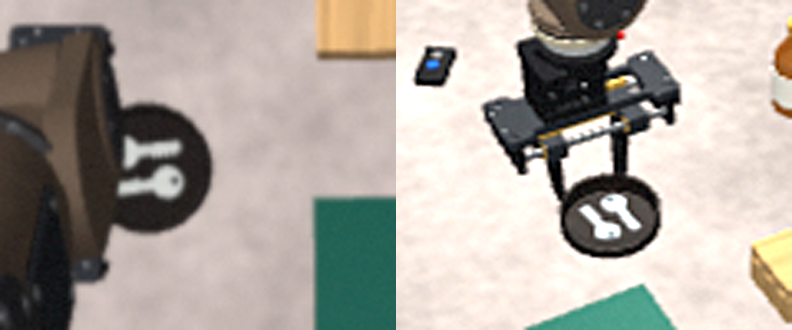

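The dish is seated in the cradle (both fingers on its rear wall, push force 2 N) with its centre at about (147,168) in the left crop. Both keys are inside. Next I finish the diagonal in front of the gap.

```bash
cat >> look.py <<'E'
P=onplane(T,bl,24);y0=s['eef_pos'][1]-float(sys.argv[6] if len(sys.argv)>6 else 52)
P=P[(P[:,1]<y0)];P=P[np.hypot(P[:,0]-s['eef_pos'][0],P[:,1]-s['eef_pos'][1]+52)<58]
print('arc fit',len(P),np.round(circ(P),1),'x mid of extents',P[:,0].min(),P[:,0].max(),'y front',P[:,1].min())
E
python3 -m handwheel '[{"hand":0.06,"x":0.002,"y":-0.004,"z":0,"spin":0},{"hand":0.06,"x":0.004,"y":-0.008,"z":0,"spin":0},{"hand":0.06,"x":0.006,"y":-0.012,"z":0,"spin":0},{"hand":0.06,"x":0.008,"y":-0.016,"z":0,"spin":0},{"hand":0.06,"x":0.010,"y":-0.020,"z":0,"spin":0},{"hand":0.06,"x":0.012,"y":-0.024,"z":0,"spin":0},{"hand":0.06,"x":0.014,"y":-0.028,"z":0,"spin":0},{"hand":0.06,"x":0.016,"y":-0.032,"z":0,"spin":0},{"hand":0.06,"x":0.018,"y":-0.036,"z":0,"spin":0},{"hand":0.06,"x":0.020,"y":-0.040,"z":0,"spin":0},{"hand":0.06,"x":0.022,"y":-0.044,"z":0,"spin":0},{"hand":0.06,"x":0.024,"y":-0.048,"z":0,"spin":0},{"hand":0.06,"x":0.026,"y":-0.052,"z":0,"spin":0},{"hand":0.06,"x":0.0275,"y":-0.055,"z":0,"spin":0},{"hand":0.06,"x":0.0275,"y":-0.058,"z":0,"spin":0},{"hand":0.06,"x":0.0275,"y":-0.061,"z":0,"spin":0}]'
python3 look.py l3 275 229 255 190
```

```text
t: 6.13
eef_pos: [538.6, 75.0, 20.7]
tcp_rot: [3.142, -0.001, -0.011]
ft_force: [-0.1, 1.3, 0.1]
opening: 0.629
t 6.1333 [538.6  75.   20.7] [-0.1  1.3  0.1]
dish top mask [517.5  55.6  72.8]
arc fit 52 [535.4  23.8  47.3] x mid of extents 488.8772119390412 582.9057670220677 y front -24.244652902556624
```

View pics/l3.png

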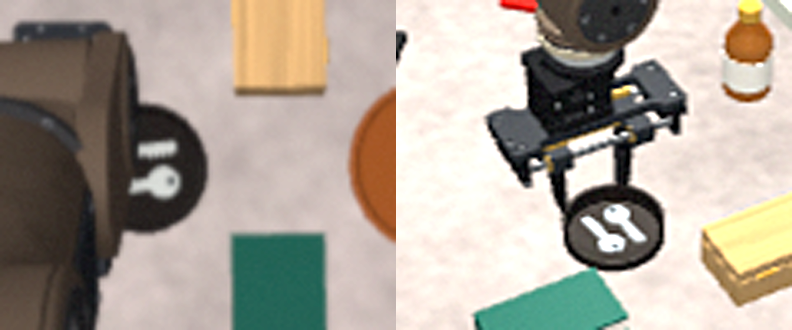

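The dish is 20 mm short of the gap mouth at x≈535.5, about 2 mm towards the books. I nudge it +x, push straight a little, and measure again.

```bash
python3 -m handwheel '[{"hand":0.06,"x":0.001,"y":-0.003,"z":0,"spin":0},{"hand":0.06,"x":0.002,"y":-0.006,"z":0,"spin":0},{"hand":0.06,"x":0.002,"y":-0.009,"z":0,"spin":0},{"hand":0.06,"x":0.002,"y":-0.012,"z":0,"spin":0},{"hand":0.06,"x":0.002,"y":-0.014,"z":0,"spin":0},{"hand":0.06,"x":0.002,"y":-0.014,"z":0,"spin":0}]'
python3 look.py l4 280 229 260 192
```

```text
t: 6.73
eef_pos: [540.4, 60.8, 20.7]
tcp_rot: [3.141, -0.0, -0.011]
ft_force: [-0.4, -0.3, 0.6]
opening: 0.628
t 6.7333 [540.4  60.8  20.7] [-0.4 -0.3  0.6]
dish top mask [518.8  40.4  73. ]
arc fit 52 [537.3  10.3  47.7] x mid of extents 488.8106927811366 585.2879223300051 y front -36.94836485972494
```

Dish x is now 537.3, on the gap's middle line to within 0.5 mm. I go straight in.

```bash
python3 -m handwheel '[{"hand":0.06,"x":0,"y":-0.003,"z":0,"spin":0},{"hand":0.06,"x":0,"y":-0.006,"z":0,"spin":0},{"hand":0.06,"x":0,"y":-0.009,"z":0,"spin":0},{"hand":0.06,"x":0,"y":-0.012,"z":0,"spin":0},{"hand":0.06,"x":0,"y":-0.015,"z":0,"spin":0},{"hand":0.06,"x":0,"y":-0.018,"z":0,"spin":0},{"hand":0.06,"x":0,"y":-0.021,"z":0,"spin":0},{"hand":0.06,"x":0,"y":-0.024,"z":0,"spin":0},{"hand":0.06,"x":0,"y":-0.027,"z":0,"spin":0},{"hand":0.06,"x":0,"y":-0.030,"z":0,"spin":0},{"hand":0.06,"x":0,"y":-0.033,"z":0,"spin":0},{"hand":0.06,"x":0,"y":-0.036,"z":0,"spin":0},{"hand":0.06,"x":0,"y":-0.039,"z":0,"spin":0},{"hand":0.06,"x":0,"y":-0.042,"z":0,"spin":0},{"hand":0.06,"x":0,"y":-0.045,"z":0,"spin":0},{"hand":0.06,"x":0,"y":-0.048,"z":0,"spin":0},{"hand":0.06,"x":0,"y":-0.050,"z":0,"spin":0}]'
python3 look.py l5 300 229 270 200
```

```text
t: 8.25
eef_pos: [540.4, 10.9, 20.7]
tcp_rot: [3.142, -0.0, -0.011]
ft_force: [0.4, 1.8, 0.4]
opening: 0.632
t 8.25 [540.4  10.9  20.7] [0.4 1.8 0.4]
dish top mask [518.4 -15.3  73.2]
arc fit 59 [539.4 -36.2  50.1] x mid of extents 490.54367286316443 597.367043416746 y front -87.3068693986263
```

View pics/l5.png

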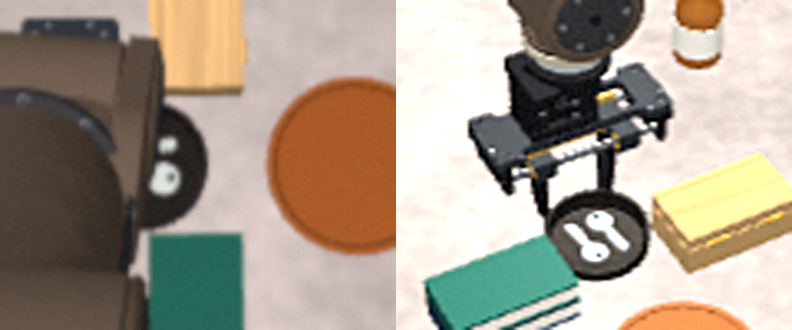

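The dish is entering the gap centred: front tip at y≈165 in the left crop, against a mid-gap of ≈164.5, and the force stays about 2 N. I continue.

```bash
python3 -m handwheel '[{"hand":0.06,"x":0,"y":-0.003,"z":0,"spin":0},{"hand":0.06,"x":0,"y":-0.006,"z":0,"spin":0},{"hand":0.06,"x":0,"y":-0.009,"z":0,"spin":0},{"hand":0.06,"x":0,"y":-0.012,"z":0,"spin":0},{"hand":0.06,"x":0,"y":-0.015,"z":0,"spin":0},{"hand":0.06,"x":0,"y":-0.018,"z":0,"spin":0},{"hand":0.06,"x":0,"y":-0.021,"z":0,"spin":0},{"hand":0.06,"x":0,"y":-0.024,"z":0,"spin":0},{"hand":0.06,"x":0,"y":-0.027,"z":0,"spin":0},{"hand":0.06,"x":0,"y":-0.030,"z":0,"spin":0},{"hand":0.06,"x":0,"y":-0.033,"z":0,"spin":0},{"hand":0.06,"x":0,"y":-0.036,"z":0,"spin":0},{"hand":0.06,"x":0,"y":-0.039,"z":0,"spin":0},{"hand":0.06,"x":0,"y":-0.042,"z":0,"spin":0},{"hand":0.06,"x":0,"y":-0.045,"z":0,"spin":0},{"hand":0.06,"x":0,"y":-0.048,"z":0,"spin":0},{"hand":0.06,"x":0,"y":-0.051,"z":0,"spin":0},{"hand":0.06,"x":0,"y":-0.054,"z":0,"spin":0},{"hand":0.06,"x":0,"y":-0.057,"z":0,"spin":0},{"hand":0.06,"x":0,"y":-0.060,"z":0,"spin":0}]'
python3 look.py l6 320 229 280 210 87
```

```text
t: 10.02
eef_pos: [540.4, -49.0, 20.7]
tcp_rot: [3.142, -0.0, -0.011]
ft_force: [0.3, 1.2, 0.4]
opening: 0.631
t 10.0167 [540.4 -49.   20.7] [0.3 1.2 0.4]
dish top mask [512.3 -74.8  79.4]
arc fit 23 [538.3 -99.5  47. ] x mid of extents 509.42084559264663 565.1094149747405 y front -147.59254294561276
```

View pics/l6.png

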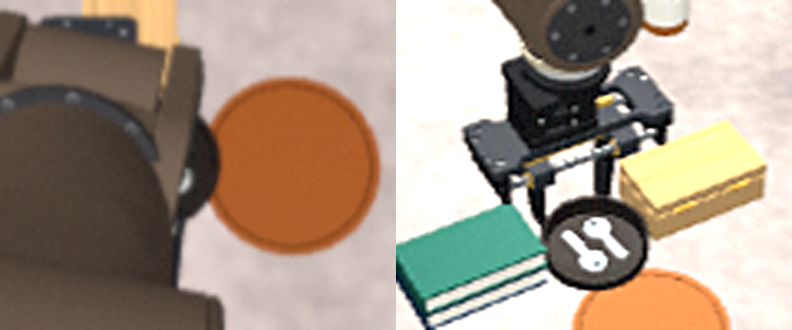

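The dish is in the gap at (538, -98), centred, with low force. About 107 mm remain to the pad centre.

```bash
python3 -m handwheel '[{"hand":0.06,"x":0,"y":-0.003,"z":0,"spin":0},{"hand":0.06,"x":0,"y":-0.006,"z":0,"spin":0},{"hand":0.06,"x":0,"y":-0.009,"z":0,"spin":0},{"hand":0.06,"x":0,"y":-0.012,"z":0,"spin":0},{"hand":0.06,"x":0,"y":-0.015,"z":0,"spin":0},{"hand":0.06,"x":0,"y":-0.018,"z":0,"spin":0},{"hand":0.06,"x":0,"y":-0.021,"z":0,"spin":0},{"hand":0.06,"x":0,"y":-0.024,"z":0,"spin":0},{"hand":0.06,"x":0,"y":-0.027,"z":0,"spin":0},{"hand":0.06,"x":0,"y":-0.030,"z":0,"spin":0},{"hand":0.06,"x":0,"y":-0.034,"z":0,"spin":0},{"hand":0.06,"x":0,"y":-0.038,"z":0,"spin":0},{"hand":0.06,"x":0,"y":-0.042,"z":0,"spin":0},{"hand":0.06,"x":0,"y":-0.046,"z":0,"spin":0},{"hand":0.06,"x":0,"y":-0.050,"z":0,"spin":0},{"hand":0.06,"x":0,"y":-0.054,"z":0,"spin":0},{"hand":0.06,"x":0,"y":-0.058,"z":0,"spin":0},{"hand":0.06,"x":0,"y":-0.062,"z":0,"spin":0},{"hand":0.06,"x":0,"y":-0.066,"z":0,"spin":0},{"hand":0.06,"x":0,"y":-0.070,"z":0,"spin":0}]'
python3 -m handwheel '[{"hand":0.06,"x":0,"y":-0.004,"z":0,"spin":0},{"hand":0.06,"x":0,"y":-0.008,"z":0,"spin":0},{"hand":0.06,"x":0,"y":-0.012,"z":0,"spin":0},{"hand":0.06,"x":0,"y":-0.015,"z":0,"spin":0},{"hand":0.06,"x":0,"y":-0.018,"z":0,"spin":0},{"hand":0.06,"x":0,"y":-0.021,"z":0,"spin":0},{"hand":0.06,"x":0,"y":-0.024,"z":0,"spin":0},{"hand":0.06,"x":0,"y":-0.027,"z":0,"spin":0},{"hand":0.06,"x":0,"y":-0.030,"z":0,"spin":0},{"hand":0.06,"x":0,"y":-0.032,"z":0,"spin":0},{"hand":0.06,"x":0,"y":-0.034,"z":0,"spin":0},{"hand":0.06,"x":0,"y":-0.036,"z":0,"spin":0},{"hand":0.06,"x":0,"y":-0.036,"z":0,"spin":0}]'
python3 look.py l7 345 229 295 245 87
```

```text
t: 11.78
eef_pos: [540.4, -119.1, 20.6]
tcp_rot: [3.142, -0.0, -0.011]
ft_force: [0.7, 2.6, 1.0]
opening: 0.627
t: 12.87
eef_pos: [540.4, -155.1, 20.6]
tcp_rot: [3.141, -0.0, -0.011]
ft_force: [-0.2, 0.1, 0.8]
opening: 0.631
t 12.8667 [ 540.4 -155.1   20.6] [-0.2  0.1  0.8]
dish top mask [ 499.  -182.9   87. ]
arc fit 18 [ 528.3 -283.6   42.1] x mid of extents 500.37978344304963 550.8207144032955 y front -248.82768247871954
```

View pics/l7.png

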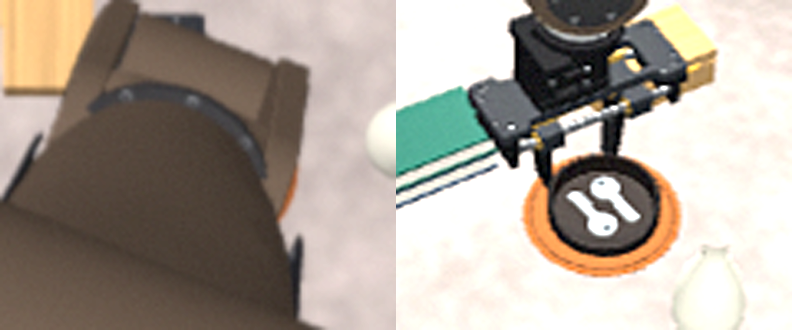

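The dish is on the pad (side crop: dish ≈(606,206), pad ≈(603,215), keys inside). I back off and lift clear to check.

```bash
python3 -m handwheel '[{"hand":0.06,"x":0,"y":0.004,"z":0,"spin":0},{"hand":0.06,"x":0,"y":0.012,"z":0,"spin":0},{"hand":0.06,"x":0,"y":0.022,"z":0,"spin":0},{"hand":0.06,"x":0,"y":0.032,"z":0.002,"spin":0},{"hand":0.06,"x":0,"y":0.036,"z":0.02,"spin":0},{"hand":0.06,"x":0,"y":0.036,"z":0.05,"spin":0},{"hand":0.06,"x":0,"y":0.036,"z":0.08,"spin":0},{"hand":0.06,"x":0,"y":0.036,"z":0.11,"spin":0},{"hand":0.06,"x":0,"y":0.036,"z":0.14,"spin":0},{"hand":0.06,"x":0,"y":0.036,"z":0.17,"spin":0},{"hand":0.06,"x":-0.01,"y":0.065,"z":0.2,"spin":0},{"hand":0.06,"x":-0.02,"y":0.095,"z":0.2,"spin":0},{"hand":0.06,"x":-0.03,"y":0.13,"z":0.2,"spin":0},{"hand":0.06,"x":-0.04,"y":0.165,"z":0.2,"spin":0},{"hand":0.06,"x":-0.05,"y":0.2,"z":0.2,"spin":0},{"hand":0.06,"x":-0.05,"y":0.23,"z":0.2,"spin":0},{"hand":0.06,"x":-0.05,"y":0.26,"z":0.2,"spin":0},{"hand":0.06,"x":-0.05,"y":0.28,"z":0.2,"spin":0},{"hand":0.06,"x":-0.05,"y":0.28,"z":0.2,"spin":0},{"hand":0.06,"x":-0.05,"y":0.28,"z":0.2,"spin":0}]'
python3 - <<'E'
from h import *
from cell import read_camera,state
T=read_camera('top');S=read_camera('side');print(state()['t'])
b=blob(cv2.inRange(hsv(T),(0,0,0),(180,255,40)),(348,229),32)
print('dish',cv2.contourArea(b),np.round(circ(onplane(T,b,24)),1))
b=blob(cv2.inRange(hsv(T),(0,150,55),(20,255,255)),(348,229),35)
print('pad',np.round(circ(onplane(T,cv2.convexHull(b),1)),1))
for n,c in(('top',T),('side',S)):
    o=np.load(n+'0.npz')['img'];d=cv2.absdiff(o,c['img']).max(2)
    for k,(u,v) in {'top':dict(vase=(407,221),clip=(118,195),scent=(206,141),case=(475,250),remote=(111,267)),'side':dict(vase=(330,285),clip=(239,142),scent=(301,156),case=(340,349),remote=(192,155))}[n].items():
        print(n,k,int((d[v-16:v+16,u-16:u+16]>25).sum()))
f=lambda i:cv2.convertScaleAbs(cv2.resize(i,(400,300))[:,:,::-1],alpha=1.7)
cv2.imwrite('pics/l8.png',np.hstack([f(T['img'][154:304,248:448]),f(S['img'])]))
E
```

```text
t: 14.63
eef_pos: [489.7, 126.7, 220.7]
tcp_rot: [3.142, -0.0, -0.008]
ft_force: [0.0, 0.1, -0.1]
opening: 0.63
14.7333
dish 1125.0 [ 537.6 -204.4   47.7]
pad [ 537.4 -204.6   67.6]
top vase 0
top clip 185
top scent 0
top case 0
top remote 616
side vase 0
side clip 137
side scent 0
side case 0
side remote 0
```

View pics/l8.png

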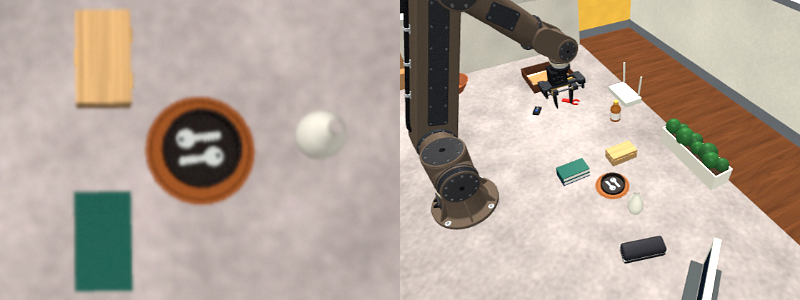

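The dish is concentric with the pad, 0.3 mm off, with both keys in it. Vase, scent bottle and case match their start pictures exactly, and the remote does in the side view. The clip (both views) and the remote (top view) differ only because the arm hides them. I hand in.

```bash
python3 -c "from cell import job_done; print(job_done())"
```

```text
the job is handed in; nothing more can be done
None
```

I pushed the dish through the gap and onto the pad using the two fingers, opened about 60 mm, as a cradle behind it. I handed the job in after about 15 s of robot time. No verdict is reported, so what follows is only what my own checks showed.

- **Dish:** in the last top view its centre is at (537.6, -204.4) mm and the pad's is at (537.4, -204.6) mm, so it is about 0.3 mm off centre. Both keys lie in it.
- **Gap:** the dish passed through close to the middle. The wrist force, read at the end of each move, never showed more than about 3 N.
- **Bystanders:** the vase, bottle and case show no change from the first pictures in either view, and the remote shows none in the side view. The arm partly hid the clip in both views and the remote in the top view. The clip is therefore unconfirmed, though the gripper never came down near it.
- **Disagreements:** the box and book heights triangulated about 6 mm low (38 mm against the stated 45 and 44 mm). The two cameras differed by about 2 mm on the pad position. I used the top camera with the stated heights.

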